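# Return the plaster spatula to the tool cup

## Robot

A 6-joint arm with a two-finger parallel gripper is mounted at the origin on the work surface. World frame = base frame: x ahead of the robot, y to its left, z up, the work surface at z = 0. Lengths are in m, angles in rad, forces in N, time in s.
With the tool pointing down it reaches from about 0.275 to 0.975 m from the base axis. Payload 8.4 kg.
Tool frame: the origin (TCP) lies midway between the tips of the shut fingers; the grasp point (between the pads) lies 19 mm behind it (arm.tcp_to_grasp is the distance from the TCP to the grasp point, in m); z points along the fingers, y is the line along which they close (so a half turn about z gives the same grasp; the last joint's range is limited). The gripper opens to 92 mm and grips with 3 to 60 N. Pads are 20 mm wide; open, the fingers measure 128 mm over their backs; the gripper's body (75 mm by 189 mm) begins 69 mm behind the grasp point.
Start: joints at [-1.29, 0.353, 1.633, -0, 1.155, -0.002], TCP at [0.174, -0.6, 0.215] pointing down, gripper open.
Joint ranges: [-2.63, 2.63], [-0.92, 2.1], [0.06, 2.66], [-1.3, 4.44], [0, 2.69], [-3.02, 3.02]. Speed limits (rad/s): [2.22, 2.22, 2.79, 3.14, 3.14, 3.14].

## Interface

Orientations are given as a rotation vector (axis times angle).
In Python, from workcell import arm, viewer, order gives the robot as it stands.
- The arm moves only by the tool carry_out, never from a script. Its arguments are lists of equal length, an entry for each row: "rotation": the turn, a rotation vector about the tool's x, y, z in degrees, a list of three; "travel": the shift along the tool's x, y, z in m, a list of three; "hand": the closure, from 0 (fully open) to 1 (shut). A call has 1 to 5 rows; each row is the pose to reach, as a shift and turn from the pose commanded when the call began, along the tool's axes at that moment; what a row does not reach only later rows make up. A row lasts 1/12 s, in which the tool goes at most 41.7 mm and 7.16 degrees, less where a joint would pass 70% of its speed; a pose out of reach is approached as far as the arm can. A call with a gripper value outside its range is refused whole. The fingers move at their own pace and stop on an object; the grip force is fixed at half the most. Time passes only in rows, so rows that repeat a pose let the fingers close. It gives the time, the measured TCP pose, the force, the opening and the grip force at its end, in the units of the state.
- arm.get_obs(): the state, without advancing time (a new reading comes with each control period).
- viewer.get_image(name): name is "scene" or "top" or "wrist"; returns a dict with "img" (400x640x3 uint8, red, green, blue), "mtx" (3x3 intrinsics, pixels), "eye" and "attitude" of the camera in the world. Camera axes: x right, y down, z forward; pixel columns grow to the right and rows downward; lengths in m; the calibration is good to about 2 mm. A picture is of the moment at which its call begins. There is no depth.
- order.sign_off(): hands the job in; it is judged then, once.
The state is a dict: "time_s": time; "q": joint angles; "joint_velocities": joint speeds; "tau": joint torques, N m; "tool_pos": TCP position; "tcp_rot": TCP orientation; "wrist_force": force on the tool from outside, world axes, zero at the start; "moment": the same for the moment, N m; "gripper_width": opening from 0.0 (shut) to 1.0 (fully open); "finger_force": force on a finger pad.
Only numpy, scipy, OpenCV 4.12 (cv2) and the standard library are available. Lean on these libraries where they do the work, as an engineer would, in place of code of your own. Each camera call takes 0.05 s, during which the arm holds its last target. There are 200 camera calls.

## Task

The rinsed tools stand in the white drip block on the dental bench. Take the plaster spatula, the one with the broad round-ended blade, and stand it in the narrow steel tool cup, handle down and blade up; lower it to near the bottom of the cup before letting go. Leave the other two tools in the block, and the cup standing where it is.

Things in the scene. Friction and masses are not known exactly. Their poses are not given: they have to be found in the camera images.
- spatula: Plaster spatula, 165 mm tall, about 60 g, upright in one hole (any) of the fixed white drip block, 45 mm high, holes 35 mm deep with 2 mm play: a straight lift frees it. Wooden handle 14 mm diameter, to 122 mm above the foot (grip just under its top); 15 mm collar; flat steel blade 32 wide, 4 thick, round-ended, from 128 to 165 mm. Origin: centre of the flat foot; z up the handle; x square to the blade.
- tool_cup: Narrow straight-sided steel cup, empty, loose but weighted (about 0.4 kg): outer diameter 50 mm, inner diameter 44 mm, 75 mm high, floor 6 mm thick. Origin: centre of its underside on the bench; z up through the mouth. A tool standing in it may lean on the rim, up to about 25 degrees.
- wax_knife: A bystander in the same drip block (60 x 200 mm, its three holes 75 mm apart in a straight row along its length): same round wooden handle (14 mm diameter, 122 mm long, upright), but a narrow blade 8 mm wide and 3 mm thick; 165 mm tall, so its top is 175 mm above the bench. Origin: centre of the handle's foot; z runs up the handle. It stays in the block.
- ball_tool: A bystander in the same drip block (60 x 200 mm, its three holes 75 mm apart in a straight row along its length): same round wooden handle (14 mm diameter, 122 mm long, upright), but a thin steel rod that ends in a 16 mm ball; 165 mm tall, so its top is 175 mm above the bench. Origin: centre of the handle's foot; z runs up the handle. It stays in the block.

How it is judged:
By the outcome, as a careful person would: the job done as asked, in the order asked, and still so for the second after the job is handed in, with the robot touching nothing.
It also fails if it takes over 38 s, if anything falls off the work surface, if the arm or the gripper's body presses on something with over 40 N, if the wrist force passes 120 N, or if a joint passes its speed limit or range.

## Working session

There is one attempt and no reset: what is moved stays moved. The work goes in short steps, Python scripts to look and compute and a tool call to move; the robot and the scene stay as the last step left them, time stands still between calls to the robot, and variables do not carry over. Pictures are saved under pics/ and viewed, at most 10 in all, crops included, and the job is handed in when it is done.

Besides the shell and the picture viewer there is one more tool, called as name(argument=value, ...) on one line, values as JSON. carry_out: Moves the arm, as the interface text tells. Its arguments: {"type":"object","properties":{"rotation":{"type":"array","items":{"type":"array","items":{"type":"number"}}},"travel":{"type":"array","items":{"type":"array","items":{"type":"number"}}},"hand":{"type":"array","items":{"type":"number"}}},"required":["rotation","travel","hand"]}

```bash
mkdir -p pics && python3 - <<'E'
from workcell import arm, viewer
import cv2
for n in ("scene","top"):
    d=viewer.get_image(n); cv2.imwrite(f"pics/{n}1.png",d["img"][:,:,::-1]); print(n,d["mtx"],d["eye"],d["attitude"])
print(arm.get_obs())
E
```

```text
scene [[507.5983904    0.         325.83582234]
 [  0.         507.5983904  198.45976779]
 [  0.           0.           1.        ]] [ 1.23491691 -0.66916398  0.72516003] [-2.0501612  -0.84261456  0.43926422]
top [[383.09190531   0.         321.61799155]
 [  0.         383.09190531 192.45221309]
 [  0.           0.           1.        ]] [0.50672456 0.02315725 0.71455871] [-2.17809763  2.18741761 -0.02829428]
{'time_s': 0.1, 'q': array([-1.29041476e+00,  3.53593007e-01,  1.63402760e+00,  2.13467830e-05,
        1.15521899e+00, -2.37580770e-03]), 'joint_velocities': array([-2.55632843e-03, -2.53968246e-04, -1.01690216e-03, -5.44847798e-05,
       -1.08620073e-03, -1.89852973e-03]), 'tau': array([-6.77626449e-04, -5.94906378e+01, -3.34930766e+01,  6.98547880e-02,
        1.82678306e-02, -1.95132503e-05]), 'tool_pos': array([ 0.17427834, -0.5997555 ,  0.21394372]), 'tcp_rot': array([-3.10902458e+00, -4.42488289e-01,  2.40919299e-04]), 'wrist_force': array([-0.63912971, -0.07914984, -0.35275378]), 'moment': array([ 0.00478899, -0.03255658, -0.03577436]), 'finger_force': 0.0, 'gripper_width': 0.9995994877096394}
```

View pics/scene1.png

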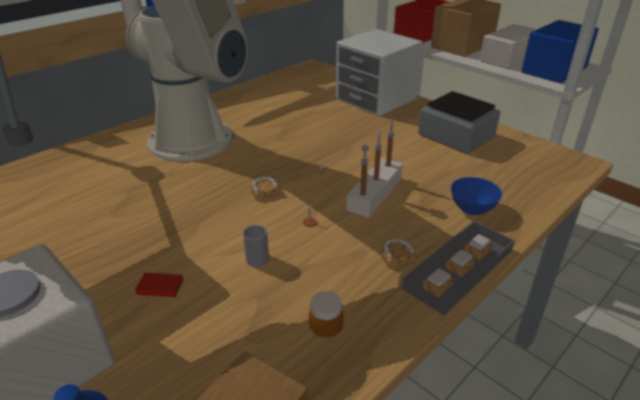

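View pics/top1.png

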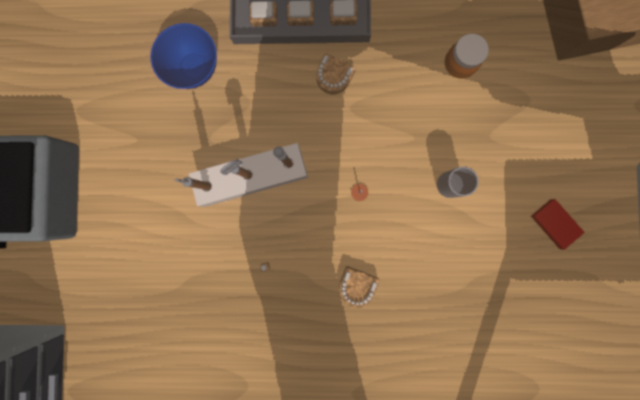

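The three tools are in the top view near (200,185), (240,170) and (285,157), and the cup mouth is near (463,182). I'll zoom in to tell the tools apart.

```bash
python3 - <<'E'
import cv2,numpy as np
a=cv2.imread("pics/scene1.png")[110:220,320:430]; b=cv2.imread("pics/top1.png")[130:220,165:315]
b2=cv2.imread("pics/top1.png")[150:210,430:490]
f=lambda i,s:cv2.convertScaleAbs(cv2.resize(i,None,fx=s,fy=s,interpolation=cv2.INTER_CUBIC),alpha=1.5)
o=np.zeros((600,800,3),np.uint8)
x=f(a,3);o[:330,:330]=x
x=f(b2,4);o[:240,400:640]=x
cv2.imwrite("pics/z1.png",o); cv2.imwrite("pics/z2.png",f(b,5))
E
```

```text
(no output)
```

View pics/z1.png

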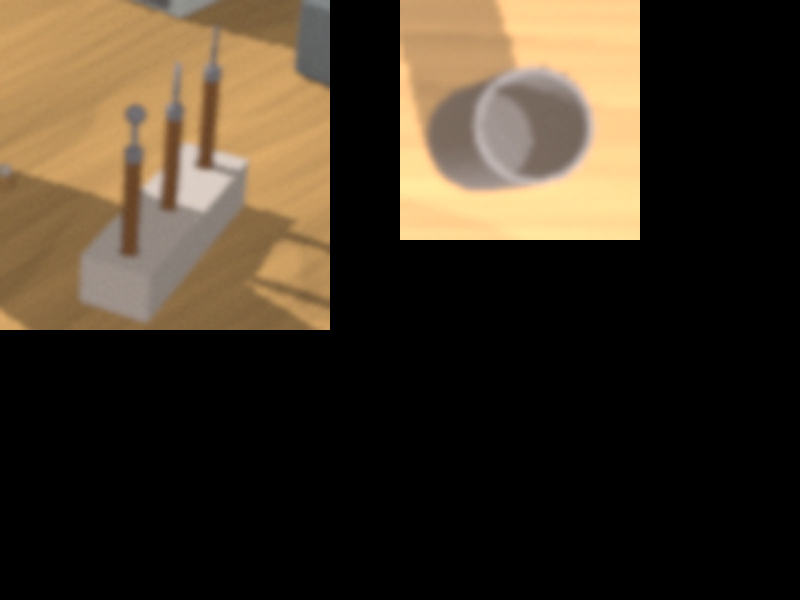

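View pics/z2.png

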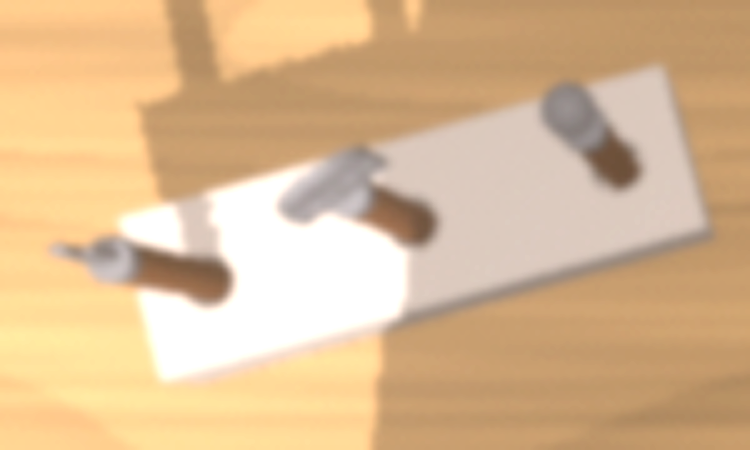

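The scene crop shows the ball tool nearest and the wax knife furthest. In the top crop the middle tool has the broad blade, running from about (222,171) to (241,161), so it is the spatula. It stands in the block's centre hole. Next I'll locate the block, the tool and the cup.

```bash
cat > h.py <<'E'
from workcell import arm, viewer
import numpy as np, cv2
from scipy.spatial.transform import Rotation as R
np.set_printoptions(precision=4,suppress=True)
def onplane(d,uv,z):
    r=R.from_rotvec(d["attitude"]).apply(np.linalg.solve(d["mtx"],[*uv,1])); e=np.array(d["eye"])
    return (e+r*(z-e[2])/r[2])
def proj(d,p):
    c=d["mtx"]@R.from_rotvec(d["attitude"]).inv().apply(np.array(p)-d["eye"]); return c[:2]/c[2]
def go(p,Rt=None):
    o=arm.get_obs(); Rc=R.from_rotvec(o["tcp_rot"])
    print("pos",o["tool_pos"],"travel",Rc.inv().apply(np.array(p)-o["tool_pos"]))
    if Rt is not None: print("rotdeg",np.degrees((Rc.inv()*Rt).as_rotvec()))
def down(yaw): # tool y axis at heading yaw (mod pi), z down
    y=np.array([np.cos(yaw),np.sin(yaw),0]); z=np.array([0,0,-1.]); return R.from_matrix(np.c_[np.cross(y,z),y,z])
E
python3 - <<'E'
from h import *
d=viewer.get_image("top"); s=viewer.get_image("scene")
C=[onplane(d,(165+u/5,130+v/5),.045) for u,v in [(120,215),(662,65),(710,235),(162,382)]]
print(np.array(C)); c=np.mean(C,0); print("block",c, [np.linalg.norm(C[i]-C[i-1]) for i in range(4)])
row=(C[1]+C[2]-C[0]-C[3]); yaw=np.arctan2(row[1],row[0]); print("row yaw",np.degrees(yaw))
print("collar",onplane(d,(237,169),.135))
b=[onplane(d,(165+u/5,130+v/5),.155) for u,v in [(285,208),(375,158)]];print("blade",b)
cup=onplane(d,(463.2,181.5),.075);print("cup",cup)
print("scene proj: collar",proj(s,[c[0],c[1],.135]),"cup mouth",proj(s,cup))
o=arm.get_obs();print(R.from_rotvec(o["tcp_rot"]).as_matrix())
for k in (0,1): go([c[0],c[1],.22],down(yaw+np.pi/2+k*np.pi))
E
```

```text
[[0.577  0.2751 0.045 ]
 [0.6289 0.0827 0.045 ]
 [0.5686 0.0658 0.045 ]
 [0.5178 0.2593 0.045 ]]
block [0.5731 0.1707 0.045 ] [np.float64(0.06125616338107893), np.float64(0.19927674233705375), np.float64(0.06264120710749942), np.float64(0.20002730021298118)]
row yaw -75.08202137483008
collar [0.5732 0.1672 0.135 ]
blade [array([0.5672, 0.1845, 0.155 ]), array([0.5819, 0.1579, 0.155 ])]
cup [ 0.5568 -0.1955  0.075 ]
scene proj: collar [376.5561 145.3434] cup mouth [253.3789 230.4908]
[[ 0.9603  0.279  -0.0002]
 [ 0.279  -0.9603  0.0008]
 [-0.     -0.0008 -1.    ]]
pos [ 0.1743 -0.5999  0.2142] travel [ 0.5979 -0.6288 -0.0053]
rotdeg [ -0.0367  -0.0355 -88.7164]
pos [ 0.1743 -0.5999  0.2142] travel [ 0.5979 -0.6288 -0.0053]
rotdeg [-0.0357  0.0369 91.2836]
```

The scene view agrees with these positions. I'll turn the wrist in place, then travel to above the spatula.

carry_out(rotation=[[0, 0, -29.6], [0, 0, -29.6], [0, 0, -29.6], [0, 0, -29.6], [0, 0, -29.6]], travel=[[0, 0, -0.02], [0, 0, -0.02], [0, 0, -0.02], [0, 0, -0.02], [0, 0, -0.02]], hand=[0, 0, 0, 0, 0])

```text
time_s: 0.62
tool_pos: [0.1744, -0.6001, 0.2345]
tcp_rot: [-2.89, -1.231, -0.0]
wrist_force: [0.2, 0.5, 0.5]
gripper_width: 1.002
finger_force: 0.0
```

carry_out(rotation=[[0, 0, -29.6], [0, 0, -29.6], [0, 0, -29.6], [0, 0, -29.6], [0, 0, -29.6]], travel=[[0, 0, 0], [0, 0, 0], [0, 0, 0], [0, 0, 0], [0, 0, 0]], hand=[0, 0, 0, 0, 0])

```text
time_s: 1.03
tool_pos: [0.1743, -0.6001, 0.2344]
tcp_rot: [-2.483, -1.924, -0.0]
wrist_force: [-0.9, -0.1, -0.5]
gripper_width: 1.002
finger_force: 0.0
```

carry_out(rotation=[[0, 0, -29.6], [0, 0, -29.6], [0, 0, -29.6], [0, 0, -29.6], [0, 0, -29.6]], travel=[[0, 0, 0], [0, 0, 0], [0, 0, 0], [0, 0, 0], [0, 0, 0]], hand=[0, 0, 0, 0, 0])

```text
time_s: 1.45
tool_pos: [0.1744, -0.6001, 0.2344]
tcp_rot: [-1.912, -2.492, -0.0]
wrist_force: [0.3, -0.7, -0.0]
gripper_width: 0.999
finger_force: 0.0
```

carry_out(rotation=[[0, 0, 0], [0, 0, 0], [0, 0, 0], [0, 0, 0], [0, 0, 0]], travel=[[0.128, 0.117, 0], [0.128, 0.117, 0], [0.128, 0.117, 0], [0.128, 0.117, 0], [0.128, 0.117, 0]], hand=[0, 0, 0, 0, 0])

```text
time_s: 1.87
tool_pos: [0.2557, -0.4412, 0.2343]
tcp_rot: [-1.92, -2.485, -0.004]
wrist_force: [0.1, -0.5, -0.8]
gripper_width: 1.0
finger_force: 0.0
```

Motion is as expected, with a slight lag.

carry_out(rotation=[[0, 0, 0], [0, 0, 0], [0, 0, 0], [0, 0, 0], [0, 0, 0]], travel=[[0.128, 0.117, 0], [0.128, 0.117, 0], [0.128, 0.117, 0], [0.128, 0.117, 0], [0.128, 0.117, 0]], hand=[0, 0, 0, 0, 0])

```text
time_s: 2.28
tool_pos: [0.3357, -0.2881, 0.2346]
tcp_rot: [-1.918, -2.487, -0.003]
wrist_force: [-0.9, -0.1, 0.0]
gripper_width: 1.001
finger_force: 0.0
```

carry_out(rotation=[[0, 0, 0], [0, 0, 0], [0, 0, 0], [0, 0, 0], [0, 0, 0]], travel=[[0.128, 0.117, 0], [0.128, 0.117, 0], [0.128, 0.117, 0], [0.128, 0.117, 0], [0.128, 0.117, 0]], hand=[0, 0, 0, 0, 0])

```text
time_s: 2.7
tool_pos: [0.4163, -0.1344, 0.2349]
tcp_rot: [1.916, 2.489, 0.003]
wrist_force: [-0.5, -0.6, 0.1]
gripper_width: 0.997
finger_force: 0.0
```

carry_out(rotation=[[0, 0, 0], [0, 0, 0], [0, 0, 0], [0, 0, 0], [0, 0, 0]], travel=[[0.128, 0.117, 0], [0.128, 0.117, 0], [0.128, 0.117, 0], [0.128, 0.117, 0], [0.128, 0.117, 0]], hand=[0, 0, 0, 0, 0])

```text
time_s: 3.12
tool_pos: [0.4968, 0.0194, 0.2348]
tcp_rot: [1.916, 2.488, 0.004]
wrist_force: [-0.3, -0.3, -0.1]
gripper_width: 1.002
finger_force: 0.0
```

```bash
python3 - <<'E'
from h import *
d=viewer.get_image("wrist"); cv2.imwrite("pics/w1.png",d["img"][:,:,::-1])
go([.5731,.1707,.22],down(np.radians(14.9)))
print(proj(d,[.5731,.1707,.135]),proj(d,[.5731,.1707,.175]))
E
```

```text
pos [0.4959 0.0182 0.2346] travel [0.1276 0.1138 0.0147]
rotdeg [ 0.0624 -0.0168 -0.0036]
[466.0393  39.2496] [493.9566  25.7391]
```

View pics/w1.png

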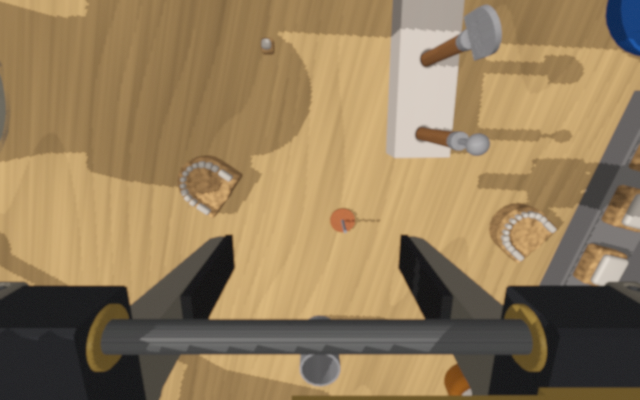

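The wrist view shows the spatula's collar at (467,41), within 2 px of the prediction, and confirms the broad blade at (488,30). Now I'll move over it and check before descending.

carry_out(rotation=[[0, 0, 0], [0, 0, 0], [0, 0, 0], [0, 0, 0], [0, 0, 0]], travel=[[0.1276, 0.1138, 0.0147], [0.1276, 0.1138, 0.0147], [0.1276, 0.1138, 0.0147], [0.1276, 0.1138, 0.0147], [0.1276, 0.1138, 0.0147]], hand=[0, 0, 0, 0, 0])

```text
time_s: 3.58
tool_pos: [0.5732, 0.1713, 0.2191]
tcp_rot: [1.916, 2.49, 0.003]
wrist_force: [-1.3, -0.2, -0.1]
gripper_width: 0.997
finger_force: 0.0
```

```bash
python3 - <<'E'
from h import *
d=viewer.get_image("wrist"); cv2.imwrite("pics/w2.png",d["img"][:,:,::-1])
go([.5731,.1707,.097],down(np.radians(14.9)))
print([proj(d,[.5731,.1707,z]) for z in (.045,.135,.175)])
E
```

```text
pos [0.5722 0.1697 0.219 ] travel [0.0007 0.0012 0.122 ]
rotdeg [-0.0126 -0.006   0.0014]
[array([315.7655, 185.0793]), array([315.8076, 208.9081]), array([315.8366, 225.3571])]
```

View pics/w2.png

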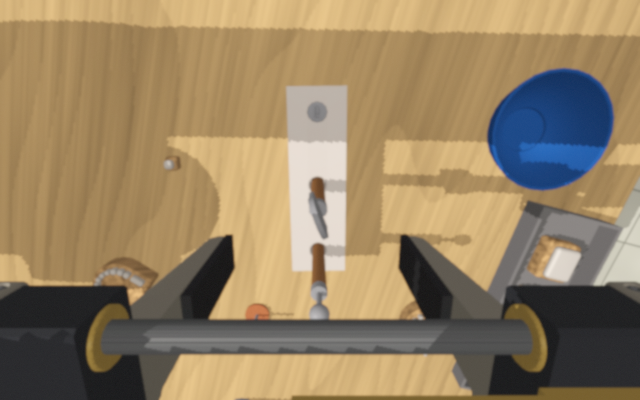

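The spatula's base (317,183) and collar (317,207) match the prediction, centred between the fingers. The wax knife shows end-on at (317,112). I'll descend and close.

carry_out(rotation=[[0, 0, 0], [0, 0, 0], [0, 0, 0], [0, 0, 0], [0, 0, 0]], travel=[[0.001, 0.001, 0.03], [0.001, 0.001, 0.055], [0.001, 0.001, 0.08], [0.001, 0.001, 0.105], [0.001, 0.001, 0.122]], hand=[0, 0, 0, 0, 0])

```text
time_s: 4.05
tool_pos: [0.5701, 0.1664, 0.0959]
tcp_rot: [-1.917, -2.487, 0.004]
wrist_force: [0.1, 0.4, -0.0]
gripper_width: 0.999
finger_force: 0.0
```

carry_out(rotation=[[0, 0, 0], [0, 0, 0], [0, 0, 0], [0, 0, 0], [0, 0, 0]], travel=[[0, 0, 0], [0, 0, 0], [0, 0, 0], [0, 0, 0], [0, 0, 0]], hand=[0.4, 0.7, 1, 1, 1])

```text
time_s: 4.47
tool_pos: [0.5724, 0.1693, 0.0994]
tcp_rot: [1.912, 2.491, 0.003]
wrist_force: [0.7, 0.1, -0.1]
gripper_width: 0.661
finger_force: 0.0
```

carry_out(rotation=[[0, 0, 0], [0, 0, 0], [0, 0, 0], [0, 0, 0], [0, 0, 0]], travel=[[0, 0, 0], [0, 0, 0], [0, 0, 0], [0, 0, 0], [0, 0, 0]], hand=[1, 1, 1, 1, 1])

```text
time_s: 4.88
tool_pos: [0.5714, 0.1695, 0.0979]
tcp_rot: [-1.912, -2.493, 0.0]
wrist_force: [0.9, 0.5, 0.5]
gripper_width: 0.298
finger_force: 0.0
```

carry_out(rotation=[[0, 0, 0], [0, 0, 0], [0, 0, 0], [0, 0, 0], [0, 0, 0]], travel=[[0, 0, 0], [0, 0, 0], [0, 0, 0], [0, 0, 0], [0, 0, 0]], hand=[1, 1, 1, 1, 1])

```text
time_s: 5.3
tool_pos: [0.572, 0.1696, 0.0979]
tcp_rot: [1.912, 2.492, 0.001]
wrist_force: [3.6, 0.7, -2.7]
gripper_width: 0.147
finger_force: 30.0
```

carry_out(rotation=[[0, 0, 0], [0, 0, 0], [0, 0, 0], [0, 0, 0], [0, 0, 0]], travel=[[0, 0, 0], [0, 0, 0], [0, 0, 0], [0, 0, -0.003], [0, 0, -0.006]], hand=[1, 1, 1, 1, 1])

```text
time_s: 5.72
tool_pos: [0.5717, 0.1695, 0.104]
tcp_rot: [1.912, 2.492, 0.0]
wrist_force: [3.3, 0.7, -2.9]
gripper_width: 0.15
finger_force: 30.0
```

Gripped, at 13.8 mm opening. I'll lift high enough for the foot to clear the other tools, then travel to the cup.

carry_out(rotation=[[0, 0, 0], [0, 0, 0], [0, 0, 0], [0, 0, 0], [0, 0, 0]], travel=[[0, 0, -0.02], [0, 0, -0.05], [0, 0, -0.09], [0, 0, -0.13], [0, 0, -0.17]], hand=[1, 1, 1, 1, 1])

```text
time_s: 6.13
tool_pos: [0.5698, 0.169, 0.2756]
tcp_rot: [-1.911, -2.491, 0.004]
wrist_force: [0.7, 0.3, -0.9]
gripper_width: 0.149
finger_force: 30.0
```

carry_out(rotation=[[0, 0, 0], [0, 0, 0], [0, 0, 0], [0, 0, 0], [0, 0, 0]], travel=[[0, 0, -0.015], [0, 0, -0.02], [0, 0, -0.02], [0, 0, -0.02], [0, 0, -0.02]], hand=[1, 1, 1, 1, 1])

```text
time_s: 6.55
tool_pos: [0.5702, 0.1691, 0.2916]
tcp_rot: [-1.911, -2.491, 0.005]
wrist_force: [1.5, 0.4, -0.9]
gripper_width: 0.149
finger_force: 30.0
```

```bash
python3 - <<'E'
from h import *
print(arm.get_obs()["wrist_force"],arm.get_obs()["gripper_width"])
d=viewer.get_image("scene"); cv2.imwrite("pics/s2.png",d["img"][:,:,::-1])
o=cv2.convertScaleAbs(cv2.resize(d["img"][40:280,230:450,::-1],None,fx=2.5,fy=2.5,interpolation=cv2.INTER_CUBIC),alpha=1.5); cv2.imwrite("pics/s2z.png",o)
p=arm.get_obs()["tool_pos"]; print("expected foot",proj(d,[p[0],p[1],p[2]-.088]))
go([.5568,-.1955,.29])
E
```

```text
[ 1.4514  0.3758 -0.9024] 0.1489633901610431
expected foot [376.8676 118.9917]
pos [0.5703 0.1691 0.2917] travel [-0.3487 -0.1074  0.0021]
```

View pics/s2z.png

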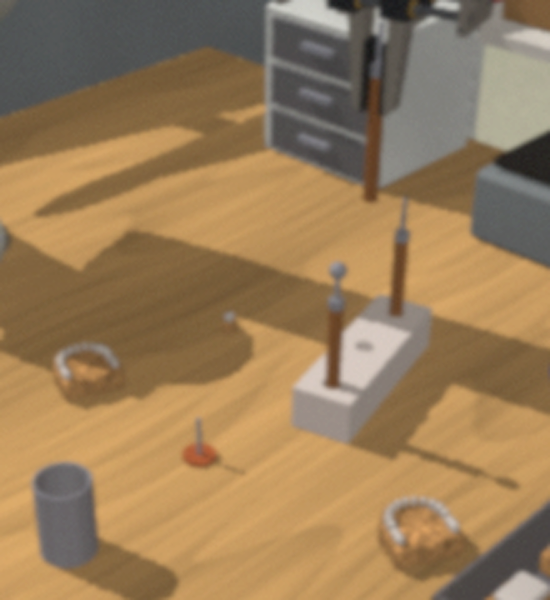

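The spatula hangs straight, with its foot at (378,120) in full-image pixels against an expected (377,119). The other two tools are still in the block. Next I'll go over the cup.

carry_out(rotation=[[0, 0, 0], [0, 0, 0], [0, 0, 0], [0, 0, 0], [0, 0, 0]], travel=[[-0.035, -0.011, 0], [-0.07, -0.022, 0], [-0.105, -0.033, 0], [-0.14, -0.044, 0], [-0.175, -0.054, 0]], hand=[1, 1, 1, 1, 1])

```text
time_s: 7.02
tool_pos: [0.5634, -0.0151, 0.2923]
tcp_rot: [-1.91, -2.491, 0.003]
wrist_force: [0.6, 0.3, -0.7]
gripper_width: 0.147
finger_force: 30.0
```

carry_out(rotation=[[0, 0, 0], [0, 0, 0], [0, 0, 0], [0, 0, 0], [0, 0, 0]], travel=[[-0.035, -0.011, 0], [-0.07, -0.022, 0], [-0.105, -0.033, 0], [-0.14, -0.043, 0], [-0.174, -0.053, 0]], hand=[1, 1, 1, 1, 1])

```text
time_s: 7.43
tool_pos: [0.5574, -0.197, 0.2923]
tcp_rot: [-1.911, -2.49, 0.001]
wrist_force: [1.6, 0.7, -0.9]
gripper_width: 0.151
finger_force: 30.0
```

carry_out(rotation=[[0, 0, 0], [0, 0, 0], [0, 0, 0], [0, 0, 0], [0, 0, 0]], travel=[[0, 0, 0.03], [0, 0, 0.05], [0, 0, 0.07], [0, 0, 0.09], [0, 0, 0.09]], hand=[1, 1, 1, 1, 1])

```text
time_s: 7.85
tool_pos: [0.5553, -0.1944, 0.1985]
tcp_rot: [-1.908, -2.485, 0.004]
wrist_force: [0.1, 0.1, -1.1]
gripper_width: 0.146
finger_force: 30.0
```

```bash
python3 - <<'E'
from h import *
d=viewer.get_image("scene"); t=viewer.get_image("top")
f=lambda i:cv2.convertScaleAbs(cv2.resize(i[:,:,::-1],None,fx=4,fy=4,interpolation=cv2.INTER_CUBIC),alpha=1.5)
o=np.hstack([f(d["img"][150:290,210:305]),f(t["img"][110:250,410:510])]); cv2.imwrite("pics/c1.png",o)
p=arm.get_obs()["tool_pos"]; foot=[p[0],p[1],p[2]-.088]; print("foot",foot,"px",proj(d,foot))
go([.5568,-.1955,.097],down(np.radians(14.9)))
E
```

```text
foot [np.float64(0.5576066731282782), np.float64(-0.19504871711261834), np.float64(0.11464901518880469)] px [252.1813 215.069 ]
pos [ 0.5576 -0.195   0.2026] travel [-0.0004 -0.0006  0.1057]
rotdeg [-0.1571 -0.1072  0.1013]
```

View pics/c1.png

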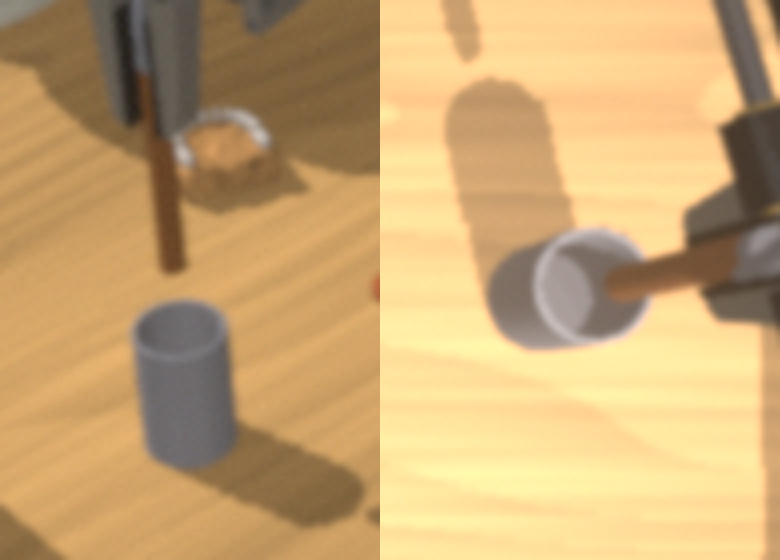

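In both views the foot, at zoom (173,268) and (622,285), lies on the cup axis to within about 3 mm. The play is 15 mm, so I'll lower it.

carry_out(rotation=[[0, 0, 0], [0, 0, 0], [0, 0, 0], [0, 0, 0], [0, 0, 0]], travel=[[0, 0, 0.02], [0, 0, 0.04], [0, 0, 0.06], [0, 0, 0.075], [0, 0, 0.085]], hand=[1, 1, 1, 1, 1])

```text
time_s: 8.37
tool_pos: [0.5586, -0.1952, 0.1186]
tcp_rot: [-1.912, -2.493, 0.0]
wrist_force: [-0.1, -0.4, -1.1]
gripper_width: 0.149
finger_force: 30.0
```

carry_out(rotation=[[0, 0, 0], [0, 0, 0], [0, 0, 0], [0, 0, 0], [0, 0, 0]], travel=[[0, 0, 0.005], [0, 0, 0.01], [0, 0, 0.015], [0, 0, 0.018], [0, 0, 0.018]], hand=[1, 1, 1, 1, 1])

```text
time_s: 8.78
tool_pos: [0.5585, -0.1954, 0.1008]
tcp_rot: [1.912, 2.492, -0.0]
wrist_force: [-0.2, 0.4, -1.1]
gripper_width: 0.15
finger_force: 30.0
```

carry_out(rotation=[[0, 0, 0], [0, 0, 0], [0, 0, 0]], travel=[[0, 0, 0], [0, 0, 0], [0, 0, 0]], hand=[1, 1, 1])

```text
time_s: 9.03
tool_pos: [0.5588, -0.1955, 0.1013]
tcp_rot: [1.912, 2.492, 0.0]
wrist_force: [-0.7, 0.5, -0.7]
gripper_width: 0.151
finger_force: 30.0
```

carry_out(rotation=[[0, 0, 0], [0, 0, 0], [0, 0, 0], [0, 0, 0], [0, 0, 0]], travel=[[0, 0, 0.002], [0, 0, 0.004], [0, 0, 0.005], [0, 0, 0.005], [0, 0, 0.005]], hand=[1, 1, 1, 1, 1])

```text
time_s: 9.45
tool_pos: [0.5584, -0.1953, 0.0957]
tcp_rot: [-1.912, -2.492, 0.0]
wrist_force: [-0.4, 0.2, -1.1]
gripper_width: 0.149
finger_force: 30.0
```

carry_out(rotation=[[0, 0, 0], [0, 0, 0], [0, 0, 0], [0, 0, 0], [0, 0, 0]], travel=[[0, 0, 0], [0, 0, 0], [0, 0, 0], [0, 0, 0], [0, 0, 0]], hand=[0.8, 0.75, 0.7, 0.6, 0.5])

```text
time_s: 9.87
tool_pos: [0.5586, -0.1954, 0.096]
tcp_rot: [1.912, 2.492, 0.0]
wrist_force: [-0.3, -0.7, -0.1]
gripper_width: 0.42
finger_force: 0.0
```

carry_out(rotation=[[0, 0, 0], [0, 0, 0], [0, 0, 0], [0, 0, 0], [0, 0, 0]], travel=[[0, 0, 0], [0, 0, 0], [0, 0, 0], [0, 0, 0], [0, 0, 0]], hand=[0.3, 0, 0, 0, 0])

```text
time_s: 10.28
tool_pos: [0.5585, -0.1954, 0.0959]
tcp_rot: [1.912, 2.492, 0.0]
wrist_force: [0.3, 0.5, 0.4]
gripper_width: 0.784
finger_force: 0.0
```

carry_out(rotation=[[0, 0, 0], [0, 0, 0], [0, 0, 0], [0, 0, 0], [0, 0, 0]], travel=[[0, 0, 0], [0, 0, 0], [0, 0, 0], [0, 0, 0], [0, 0, 0]], hand=[0, 0, 0, 0, 0])

```text
time_s: 10.7
tool_pos: [0.5585, -0.1954, 0.0959]
tcp_rot: [1.912, 2.492, -0.0]
wrist_force: [1.1, 0.4, 0.5]
gripper_width: 1.005
finger_force: 0.0
```

```bash
python3 - <<'E'
from h import *
d=viewer.get_image("scene"); t=viewer.get_image("top")
f=lambda i:cv2.convertScaleAbs(cv2.resize(i[:,:,::-1],None,fx=4,fy=4,interpolation=cv2.INTER_CUBIC),alpha=1.5)
o=np.hstack([f(d["img"][150:290,210:305]),f(t["img"][110:250,410:510])]); cv2.imwrite("pics/c2.png",o)
E
```

```text
(no output)
```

View pics/c2.png

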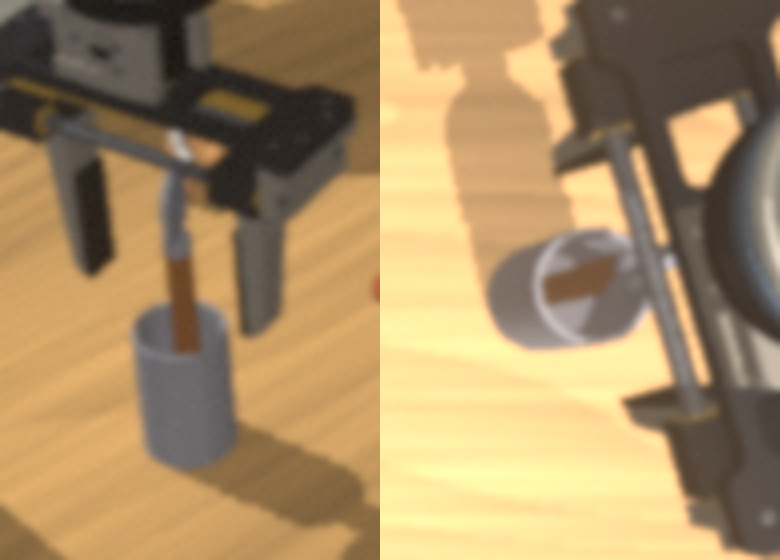

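The spatula stands nearly upright in the cup at zoom (180,300), clear of both fingers, with the blade up. I'll retract straight up and check.

carry_out(rotation=[[0, 0, 0], [0, 0, 0], [0, 0, 0], [0, 0, 0], [0, 0, 0]], travel=[[0, 0, -0.01], [0, 0, -0.03], [0, 0, -0.05], [0, 0, -0.08], [0, 0, -0.11]], hand=[0, 0, 0, 0, 0])

```text
time_s: 11.22
tool_pos: [0.558, -0.1952, 0.2073]
tcp_rot: [-1.912, -2.492, 0.0]
wrist_force: [1.0, -0.2, -0.7]
gripper_width: 0.999
finger_force: 0.0
```

carry_out(rotation=[[0, 0, 0], [0, 0, 0], [0, 0, 0], [0, 0, 0], [0, 0, 0]], travel=[[0, 0, -0.035], [0, 0, -0.07], [0, 0, -0.1], [0, 0, -0.11], [0, 0, -0.11]], hand=[0, 0, 0, 0, 0])

```text
time_s: 11.63
tool_pos: [0.5598, -0.1958, 0.3197]
tcp_rot: [1.909, 2.488, 0.003]
wrist_force: [0.3, -0.0, 0.6]
gripper_width: 0.996
finger_force: 0.0
```

carry_out(rotation=[[0, 0, 0], [0, 0, 0], [0, 0, 0], [0, 0, 0], [0, 0, 0]], travel=[[0, 0, 0], [0, 0, 0], [0, 0, 0], [0, 0, 0], [0, 0, 0]], hand=[0, 0, 0, 0, 0])

```text
time_s: 12.05
tool_pos: [0.5581, -0.1952, 0.3147]
tcp_rot: [-1.911, -2.491, 0.001]
wrist_force: [-0.0, 0.1, 0.1]
gripper_width: 1.004
finger_force: 0.0
```

```bash
python3 - <<'E'
from h import *
d=viewer.get_image("scene")
cv2.imwrite("pics/c3.png",cv2.convertScaleAbs(cv2.resize(d["img"][80:290,200:450,::-1],None,fx=2.8,fy=2.8,interpolation=cv2.INTER_CUBIC),alpha=1.5))
E
```

```text
(no output)
```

View pics/c3.png

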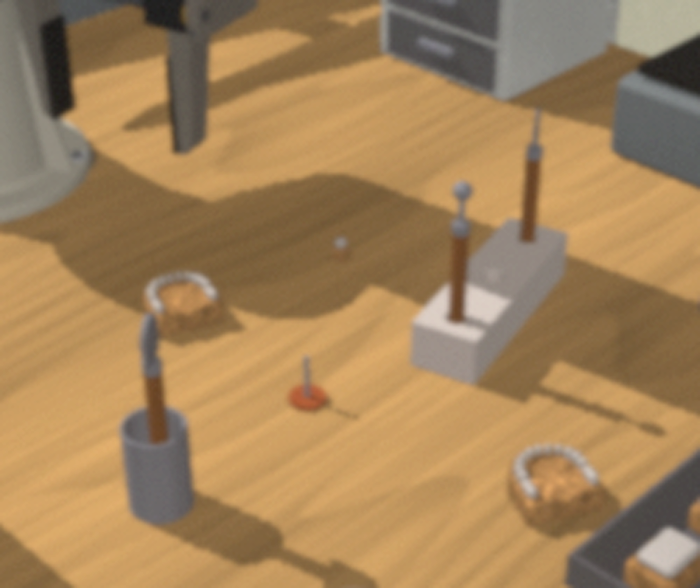

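The spatula stands blade up in the cup at zoom (153,380). The other two tools are in the block and the gripper is well clear.

```bash
python3 -c "
from workcell import order; print(order.sign_off())"
```

```text
the job is handed in; nothing more can be done
None
```

The plaster spatula stands handle down, blade up in the steel tool cup, released a few millimetres above the cup's floor; the other two tools are still in the block, the cup was not visibly moved, and the job was handed in at about 12 s.

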